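# Work a square tube past the stop pin into the weld bay

### The job

Push the square steel tube into the three-sided stop bay until it lies against the long back fence along its whole length. It does not fit straight in past the upright pin: angle its left end in behind the pin first while the right end is still outside the bay, then swing the right end in. Only push it along the table: do not pinch it from both sides, lift it or tip it, and leave the other parts lying about where they are.

Things in the scene. Friction and masses are not known exactly. Their poses are not given: they have to be found in the camera images.
- tube: loose square steel tube, 30 mm wide, 30 mm high, 260 mm long, about 0.45 kg, black plugs flush in both ends; origin at the middle of its underside, y along its length towards its left end, x towards the fence (at the start within 0.15 rad of the bay's x), z up. It lies flat on the table in front of the bay
- tube_left_end (a point): centre of the tube's left end face (+130 mm along the tube's y), 15 mm above its underside
- tube_right_end (a point): centre of the tube's right end face (-130 mm along the tube's y), 15 mm above its underside
- tube_near_side: the tube's long side wall that faces away from the fence (the tube's -x side), 252 mm long; origin at the middle of the wall. Part of the tube, named so that pinching can be told: the fingers may press one of the two long sides, or an end, but not both long sides at once
- tube_far_side: the opposite long side wall of the tube (the tube's +x side), which comes to lie on the fence; origin at the middle of the wall
- bay: three-sided stop bay of dark steel flat bar, 24 mm high (screw heads to 29 mm), screwed to the table, open towards the robot and with the table as its floor. Origin on the table at the middle of the face of the back fence; x points into the fence, y left along it, z up. The fence face is the plane x = 0, 310 mm long between the two side bars (inner faces at y = +155 and -155 mm, bars 16 mm thick, reaching forward to x = -75 mm). The seated tube's centreline lies at x = -15 mm
- post: fixed upright steel stop pin, 24 mm diameter, 45 mm high, standing in the mouth of the bay about 75 mm in front of the fence face and 55 to 70 mm from the left side bar; origin at the centre of its foot. The clear mouth between it and the right side bar is shorter than the tube, and the tube passes behind it (about 63 mm between the pin and the fence)
- v_block_0: bystander: steel V block 34x40x30 mm, outside the right side bar; origin centre of its underside
- gas_cup_0: bystander: terracotta-coloured gas cup standing upright, 22 mm diameter, 42 mm high, outside the left side bar; origin centre of its underside
- offcut: bystander: dark plate offcut 48x61x10 mm, to the left of the tube's start; origin centre of its underside
- stop_puck_0: bystander: slotted steel ring, 41 mm diameter, 17 mm high, to the right of the tube; origin centre of its underside
- rod_end_0: bystander: steel rod end with an eye, 38x84x15 mm, lying left of the offcut; origin centre of its underside
- jam_nut_0: bystander: dark nut 24x27x10 mm, left of the bay's mouth; origin centre of its underside

How it is judged (in metres and radians):
On the way:
1. the tube's left end is in the bay behind the pin's line, with the right end still outside the bay (x of tube_left_end in the frame of bay above -0.065 m and x of tube_right_end in the frame of bay below -0.09 m), for 0.1 s.
At the end, for the whole second after the job is handed in: the tube lies flat and still on the table inside the bay, between the two side bars and behind the pin, with no more than 6 mm between it and the back fence at either end (x of tube_left_end in the frame of bay between -0.021 and -0.009 m and x of tube_right_end in the frame of bay between -0.021 and -0.009 m and y of tube_left_end in the frame of bay below 0.158 m and y of tube_right_end in the frame of bay above -0.158 m and height (world z) of tube below 0.006 m and angle between tube's own z axis and vertical below 0.08 rad and linear speed of tube below 0.01 m/s); the robot touches nothing.
It fails at once if the tube is lifted more than 12 mm off the table or tipped by more than 0.2 rad (height (world z) of tube above 0.012 m or angle between tube's own z axis and vertical above 0.2 rad).
It fails at once if the tube is pinched: both of its long sides pressed by the fingers at once (contact force between the fingers and tube_near_side above 1 N and contact force between the fingers and tube_far_side above 1 N).
It fails at once if one of the parts lying about is moved by more than 20 mm (distance of any of v_block_0, gas_cup_0, offcut, stop_puck_0, rod_end_0, jam_nut_0 from where it was at the start of the episode above 0.02 m).
It also fails if it takes over 72 s, if anything falls off the work surface, if the arm or the gripper's body presses on something with over 40 N, if the wrist force passes 120 N, or if a joint passes its speed limit or range.

### The arm

A 6-joint arm with a two-finger parallel gripper is mounted at the origin on a cart in front of the work surface, level with it; the furniture and walls round the work are solid. World frame = base frame: x ahead of the robot, y to its left, z up, the work surface at z = 0. Lengths are in m, angles in degrees, forces in N, time in s.
With the tool pointing down it reaches from about 0.275 to 0.975 m from the base axis. Payload 8.4 kg.
Tool frame: the origin (TCP) lies on the mounting face of the last link; the fingertips stand 190 mm ahead of it and the grasp point (between the pads) lies 171 mm ahead of it; z points along the fingers, y is the line along which they close (so a half turn about z gives the same grasp; the last joint's range is limited). The gripper opens to 92 mm and grips with 3 to 60 N. Pads are 20 mm wide; open, the fingers measure 128 mm over their backs; the gripper's body (75 mm by 189 mm) begins 69 mm behind the grasp point.
Start: joints at [-67.861, 20.225, 93.587, -0, 66.188, -0.138], TCP at [0.237, -0.578, 0.405] pointing down, gripper open.
Joint ranges: [-150.9, 150.9], [-52.94, 120.26], [3.33, 152.33], [-74.26, 254.26], [0, 154.13], [-172.89, 172.89]. Speed limits (degrees/s): [127.2, 127.2, 159.86, 180, 180, 180].

### API

Orientations are given as [roll, pitch, yaw] about the fixed x, y, z axes, in that order (R = Rz(yaw) Ry(pitch) Rx(roll)).
In Python, from workcell import monitor, read_camera, robot, boxes_of, silhouettes, pinpoint gives the robot as it stands.
- The arm moves only by the tool carry_out, never from a script. Its argument "targets" is a list of rows, each an object of numbers: "dx", "dy", "dz": the shift along the tool's x, y, z in m; "roll": the turn about the tool's z in degrees; "hand": the opening, from -1 (shut) to 1 (fully open). In form: [{"dx": .., "dy": .., "dz": .., "roll": .., "hand": ..}, ...]. A call has 1 to 10 rows; each row shifts and turns the commanded pose from where the row before left it, along the tool's axes as they then stand; what a row does not reach is not made up. A row lasts 1/12 s, in which the tool goes at most 41.7 mm and 7.16 degrees, less where a joint would pass 70% of its speed; a pose out of reach is approached as far as the arm can. A call with a gripper value outside its range is refused whole. The fingers move at their own pace and stop on an object; "newtons" is the grip in N (left out, the last holds). Time passes only in rows, so rows that do not move let the fingers close. It gives the time, the measured TCP pose, the force, the opening and the grip force at its end, in the units of the state.
- monitor.read_state(): the state, without advancing time (a new reading comes with each control period).
- read_camera(name): name is "scene" or "top"; returns a dict with "pixels" (400x640x3 uint8, red, green, blue), "mtx" (3x3 intrinsics, pixels), "T" (4x4, takes a point from camera to world coordinates). Camera axes: x right, y down, z forward; pixel columns grow to the right and rows downward; lengths in m; the calibration is good to about 2 mm. A picture is of the moment at which its call begins. There is no depth.
- robot.job_done(): hands the job in; it is judged then, once.
Trained networks look in a picture, given as the dict that the camera call returned (one of the last four; its "shot" number tells which), for a name from the list of things; names that differ only in an ending like _2 or _b are one class to them, and where a whole thing is asked for, a point or a joint stands for the part that bears it (a point fixed in the world has none). Each returns a list of dicts, best first, with "p" (0 to 1); they miss things now and then, are a little off and sometimes report something else, mostly with a low value. They report only what shows in the picture. A call takes as long as a camera call.
- boxes_of(picture, query): "point" ([x, y, z] in m, in world coordinates, good to about 4 mm: the middle of the surface that is visible of it).
- silhouettes(picture, query): "mask" (400x640 bool, what is visible of it).
- pinpoint(picture, query): "point" ([x, y, z] in m, in world coordinates, good to about 4 mm: a listed point, or the origin of a listed thing).
The state is a dict: "clock": time; "joint_pos": joint angles; "dq": joint speeds; "joint_torque": joint torques, N m; "position": TCP position; "orientation": TCP orientation; "ft_force": force on the tool from outside, world axes, zero at the start; "ft_torque": the same for the moment, N m; "opening": finger opening in m; "gripper_force": force on a finger pad.
Only numpy, scipy, OpenCV 4.12 (cv2) and the standard library are available. Lean on these libraries where they do the work, as an engineer would, in place of code of your own. Each camera call takes 0.05 s, during which the arm holds its last target. There are 200 camera calls.

## Working session

There is one attempt and no reset: what is moved stays moved. The work goes in short steps, Python scripts to look and compute and a tool call to move; the robot and the scene stay as the last step left them, time stands still between calls to the robot, and variables do not carry over. Pictures are saved under pics/ and viewed, at most 10 in all, crops included, and the job is handed in when it is done.

Besides the shell and the picture viewer there is one more tool, called after "Emit:" as name(argument=value, ...) on one line, values as JSON. carry_out: Moves the arm, as the interface text tells. Its arguments: {"type":"object","properties":{"targets":{"type":"array"},"newtons":{"type":"number"}},"required":["targets"]}

```bash
mkdir -p pics
cat > h.py <<'E'
import numpy as np, cv2
from workcell import monitor, read_camera, robot, boxes_of, silhouettes, pinpoint
def pts(pic,names):
    for n in names:
        r=pinpoint(pic,n)[:2]
        print(n,[(np.round(d['point'],4).tolist(),round(d['p'],2)) for d in r])
def proj(pic,mask_px,z):
    K=pic['mtx'];T=pic['T'];u=np.atleast_2d(mask_px).astype(float)
    d=np.c_[u,np.ones(len(u))]@np.linalg.inv(K).T@T[:3,:3].T
    o=T[:3,3];return o+d*((z-o[2])/d[:,2])[:,None]
E
python3 - <<'E'
from h import *
print(monitor.read_state())
for c in ['top','scene']:
    p=read_camera(c);cv2.imwrite(f'pics/{c}0.png',p['pixels'][:,:,::-1])
    print(c,p['T'].round(3).tolist())
    pts(p,['tube','tube_left_end','tube_right_end','bay','post','v_block_0','gas_cup_0','offcut','stop_puck_0','rod_end_0','jam_nut_0'])
    for n,z in (('tube',.03),('post',.045),('bay',.024)):
        s=silhouettes(p,n)
        if s:
            m=s[0]['mask'];ys,xs=np.nonzero(m)
            r=cv2.minAreaRect(np.c_[xs,ys].astype(np.float32))
            print(n,s[0]['p'],m.sum(),proj(p,cv2.boxPoints(r),z).round(4).tolist())
E
```

```text
{'clock': 0.0, 'joint_pos': array([-6.78622091e+01,  2.02633414e+01,  9.36286525e+01, -1.60529875e-03,
        6.61879310e+01, -1.38077055e-01]), 'dq': array([-0.04724445, -0.04699631, -0.00970452,  0.00699422,  0.11417779,
       -0.08367654]), 'joint_torque': array([ 1.19450906e-04, -5.93847120e+01, -3.34214795e+01,  6.98431442e-02,
        2.34639435e-02, -1.07304629e-04]), 'position': array([ 0.23681982, -0.57814614,  0.40395736]), 'orientation': array([-1.79920072e+02,  1.27512685e-03,  2.22765180e+01]), 'ft_force': array([-0.14717344, -0.70176255,  0.02509056]), 'ft_torque': array([ 0.03889999, -0.06514516,  0.01020598]), 'gripper_force': 0.0, 'opening': 0.09190737778350999}
top [[-0.011, -0.99, 0.138, 0.416], [-1.0, 0.009, -0.021, -0.005], [0.019, -0.138, -0.99, 1.19], [0.0, 0.0, 0.0, 1.0]]
tube []
tube_left_end [([0.4964, 0.0821, 0.0168], 0.7), ([0.5566, 0.2466, -0.0035], 0.64)]
tube_right_end [([0.4587, -0.1684, 0.0173], 0.75)]
bay [([0.6544, 0.0275, 0.0024], 0.89)]
post [([0.5852, 0.1225, 0.0005], 0.55)]
v_block_0 [([0.4817, 0.2996, -0.0008], 0.66), ([0.6243, -0.196, 0.0021
[... 869 characters left out ...]
], 0.57)]
post [([0.5852, 0.1159, 0.0012], 0.51)]
v_block_0 [([0.6207, -0.1878, 0.0006], 0.71)]
gas_cup_0 [([0.6069, 0.2523, -0.0017], 0.65), ([0.5528, 0.2413, -0.0026], 0.38)]
offcut [([0.4789, 0.228, -0.0009], 0.84), ([0.6587, 0.0292, -0.0015], 0.35)]
stop_puck_0 []
rod_end_0 [([0.4871, 0.305, 0.0026], 0.57)]
jam_nut_0 [([0.552, 0.2445, -0.0032], 0.52)]
tube 0.78 1218 [[0.5123, 0.0982, 0.03], [0.4757, -0.182, 0.03], [0.4309, -0.1577, 0.03], [0.472, 0.1146, 0.03]]
post 0.65 150 [[0.5977, 0.1209, 0.045], [0.5777, 0.1108, 0.045], [0.5533, 0.1558, 0.045], [0.5728, 0.1656, 0.045]]
bay 0.78 1402 [[0.6806, 0.2074, 0.024], [0.6742, -0.1759, 0.024], [0.5619, -0.126, 0.024], [0.5854, 0.2351, 0.024]]
```

View pics/top0.png

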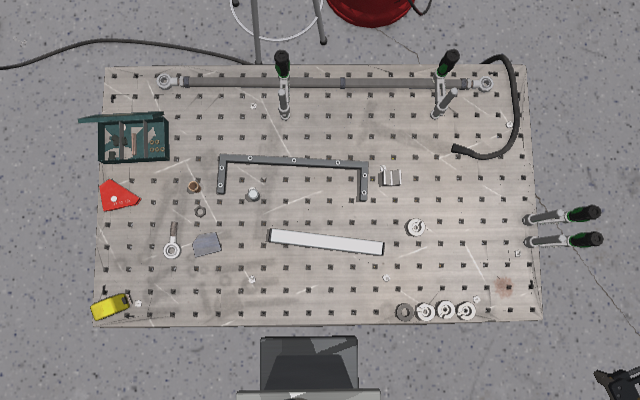

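View pics/scene0.png

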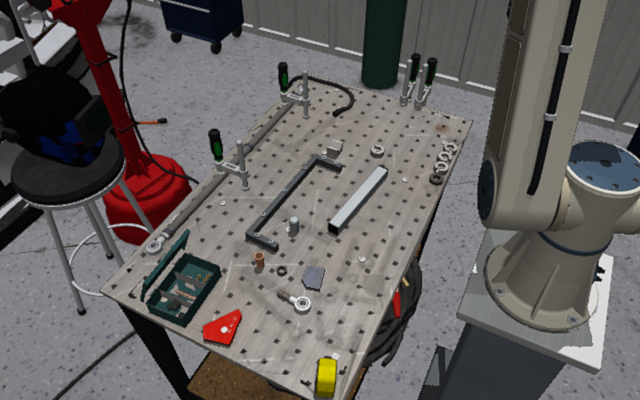

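The top picture shows the bay at about (219–368, 154–200), the pin at (253,195) and the tube from (268,236) to (384,248). I'll zoom in to get the bay edges.

Run:
```python
from h import *
p=read_camera('top');im=p['pixels'][:,:,::-1]
c=cv2.resize(im[145:260,180:420],None,fx=3.3,fy=3.3,interpolation=cv2.INTER_CUBIC);cv2.imwrite('pics/crop.png',c)
g=cv2.cvtColor(np.ascontiguousarray(im),cv2.COLOR_BGR2GRAY).astype(float)
# fence bar dark runs by column: top edge/bottom edge subpixel
for u in range(232,360,12):
    col=g[146:180,u]; print(u,col.astype(int).tolist())
for v in (175,180,185): print(v,g[v,212:232].astype(int).tolist(), g[v+3,354:376].astype(int).tolist())
```

```text
232 [170, 168, 167, 166, 166, 168, 147, 162, 129, 109, 111, 112, 115, 116, 97, 50, 40, 157, 167, 166, 167, 161, 159, 163, 166, 167, 160, 155, 154, 152, 157, 156, 155, 155]
244 [169, 165, 163, 160, 159, 161, 164, 166, 134, 111, 112, 114, 115, 117, 122, 77, 33, 76, 156, 168, 169, 162, 156, 158, 166, 178, 169, 156, 152, 151, 156, 138, 102, 109]
256 [157, 161, 162, 164, 164, 162, 165, 166, 170, 132, 113, 114, 115, 117, 118, 114, 62, 21, 147, 164, 163, 158, 154, 160, 167, 167, 161, 158, 158, 156, 157, 160, 163, 173]
268 [152, 149, 145, 147, 146, 150, 152, 155, 155, 153, 130, 115, 115, 116, 118, 120, 98, 49, 37, 142, 151, 148, 144, 146, 151, 152, 148, 147, 147, 142, 142, 146, 146, 145]
280 [162, 160, 161, 159, 159, 158, 162, 163, 164, 164, 144, 118, 114, 116, 118, 120, 122, 71, 29, 75, 152, 159, 156, 162, 168, 166, 159, 156, 155, 156, 161, 166, 164, 160]
292 [163, 164, 164, 164, 161, 165, 167, 165, 163, 163, 171, 119, 139, 202, 219, 180, 116, 109, 62, 19, 155, 167, 161, 164, 166, 165, 163, 159, 160, 158, 163, 168, 165, 162]
304 [160, 156, 161, 162, 163, 165, 168, 166, 165, 164, 164, 148, 1
[... 698 characters left out ...]
8, 116, 121, 124, 118, 63, 23, 89, 159, 164, 162, 162, 161, 160, 130, 85, 70, 74]
175 [141, 139, 140, 142, 141, 89, 87, 111, 113, 115, 115, 117, 111, 32, 71, 138, 148, 147, 148, 151] [168, 166, 165, 92, 98, 97, 50, 96, 119, 108, 114, 117, 118, 119, 163, 160, 93, 73, 76, 74, 80, 146]
180 [140, 139, 138, 139, 135, 56, 109, 111, 114, 115, 116, 119, 76, 46, 116, 159, 157, 159, 159, 159] [166, 165, 164, 93, 98, 96, 38, 110, 120, 120, 122, 123, 121, 116, 169, 165, 164, 166, 164, 167, 170, 167]
185 [138, 141, 141, 140, 136, 86, 175, 115, 48, 169, 189, 95, 41, 55, 144, 156, 159, 162, 162, 161] [171, 173, 172, 98, 102, 81, 42, 121, 119, 122, 122, 123, 127, 123, 179, 173, 173, 177, 177, 177, 175, 174]
```

View pics/crop.png

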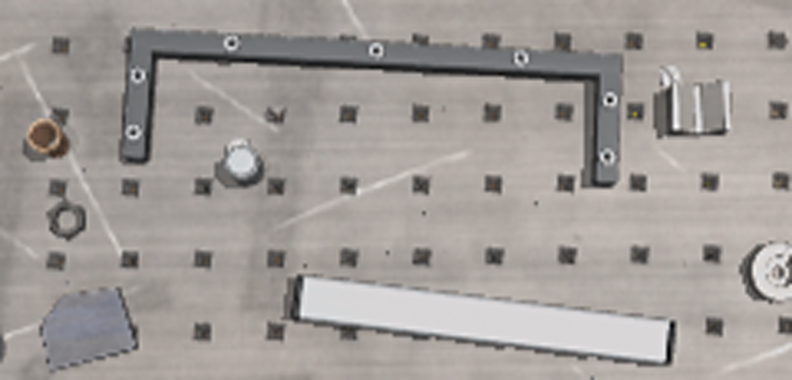

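Run:
```python
from h import *
p=read_camera('top')
F=lambda l,z:proj(p,l,z)[:,:2]
e=F([[232,160.4],[256,161.7],[280,162.9],[304,164.2],[328,165.5],[352,166.8]],.024)
s=np.polyfit(e[:,1],e[:,0],1);a=np.arctan(-s[0]) # fence x=s0*y+s1 ; bay y dir=(−sin a, cos a)
L=F([[224.2,180]],.024)[0];R=F([[360.4,183]],.024)[0]
ex=np.array([np.cos(a),np.sin(a)]);ey=np.array([-np.sin(a),np.cos(a)])
yl,yr=L@ey,R@ey;d=e.mean(0)@ex
o=ex*d+ey*(yl+yr)/2
print('yaw',np.degrees(a),'width',yl-yr,'org',o)
B=lambda P:np.c_[(P-o)@ex,(P-o)@ey].round(4).tolist()
post=F([[253.3,192.9]],.045);print('post',post,B(post))
c=lambda x,y:[180+x/3.3-.35,145+y/3.3-.35]
t=F([c(300,276),c(672,320),c(668,363),c(296,320)],.03)
print('tube',t.round(4).tolist(),B(t))
t2=F([c(297,298),c(670,341)],.03);print(t2,B(t2),np.linalg.norm(t2[0]-t2[1]))
for n,q in dict(vb=(.6225,-.192),cup=(.607,.252),off=(.4795,.228),puck=(.5125,-.2515),nut=(.554,.2455)).items(): print(n,B(np.array([q])))
```

```text
yaw -3.53358800170621 width 0.3100533695179738 org [0.65491507 0.02660632]
post [[0.58494071 0.11578902]] [[-0.0753, 0.0847]]
tube [[0.5068, 0.0784], [0.4744, -0.1736], [0.4455, -0.17], [0.4771, 0.0811]] [[-0.151, 0.0426], [-0.1678, -0.2109], [-0.1969, -0.2092], [-0.1808, 0.0434]]
[[ 0.49193323  0.08039869]
 [ 0.46026223 -0.171789  ]] [[-0.166, 0.0436], [-0.1821, -0.21]] 0.25416860964564764
vb [[-0.0189, -0.2202]]
cup [[-0.0617, 0.222]]
off [[-0.1875, 0.1902]]
puck [[-0.125, -0.2864]]
nut [[-0.1142, 0.2123]]
```

```bash
cat >> h.py <<'E'
A=np.radians(-3.53);O=np.array([.6549,.0266]);EX=np.array([np.cos(A),np.sin(A)]);EY=np.array([-np.sin(A),np.cos(A)])
W=lambda x,y:O+EX*x+EY*y                 # bay -> world
def B(P):
    P=np.asarray(P)[...,:2]-O;return np.stack([P@EX,P@EY],-1)
def now():
    s=monitor.read_state();return np.r_[s['position'],s['orientation'][2]]
def rows(p,q,n):
    """n tool-frame rows from pose p to q (x,y,z,yaw), linear in both"""
    p,q=np.array(p,float),np.array(q,float);P=p.copy();out=[]
    for k in range(1,n+1):
        t=p+(q-p)*k/n;d=t-P;y=np.radians(P[3]);
        dx=d[0]*np.cos(y)+d[1]*np.sin(y);dy=d[0]*np.sin(y)-d[1]*np.cos(y)
        r=dict(dx=round(dx,4),dy=round(dy,4),dz=round(-d[2],4),roll=round(-d[3],2));out.append(r)
        c,s=np.cos(y),np.sin(y)
        P=P+[r['dx']*c+r['dy']*s,r['dx']*s-r['dy']*c,-r['dz'],-r['roll']]
    print(*[str(r).replace("'",'"') for r in out],sep='\n')
    return P
E
python3 - <<'E'
from h import *
p=now()
q=[.4315,-.0402,.404,p[3]];r=rows(p,q,16)
r=rows(r,[*r[:3],-7.16],6)
r=rows(r,[*r[:2],.2,-7.16],6)
E
```

```text
{"dx": np.float64(0.024), "dy": np.float64(-0.0265), "dz": np.float64(0.0), "roll": np.float64(-0.0)}
{"dx": np.float64(0.024), "dy": np.float64(-0.0265), "dz": np.float64(0.0001), "roll": np.float64(-0.0)}
{"dx": np.float64(0.024), "dy": np.float64(-0.0265), "dz": np.float64(0.0), "roll": np.float64(-0.0)}
{"dx": np.float64(0.024), "dy": np.float64(-0.0266), "dz": np.float64(0.0001), "roll": np.float64(-0.0)}
{"dx": np.float64(0.024), "dy": np.float64(-0.0265), "dz": np.float64(0.0), "roll": np.float64(-0.0)}
{"dx": np.float64(0.024), "dy": np.float64(-0.0265), "dz": np.float64(0.0), "roll": np.float64(-0.0)}
{"dx": np.float64(0.024), "dy": np.float64(-0.0265), "dz": np.float64(0.0001), "roll": np.float64(-0.0)}
{"dx": np.float64(0.024), "dy": np.float64(-0.0265), "dz": np.float64(0.0), "roll": np.float64(-0.0)}
{"dx": np.float64(0.024), "dy": np.float64(-0.0265), "dz": np.float64(0.0001), "roll": np.float64(-0.0)}
{"dx": np.float64(0.024), "dy": np.float64(-0.0265), "dz": np.float64(0.0), "roll": np.float64(-0.0)}
{"dx": np.float64(0.024), "dy": np.float64(-0.0266), "dz": np.float6
[... 1029 characters left out ...]
4(4.91)}
{"dx": np.float64(0.0), "dy": np.float64(-0.0), "dz": np.float64(-0.0), "roll": np.float64(4.91)}
{"dx": np.float64(0.0), "dy": np.float64(-0.0), "dz": np.float64(0.034), "roll": np.float64(-0.0)}
{"dx": np.float64(0.0), "dy": np.float64(-0.0), "dz": np.float64(0.034), "roll": np.float64(-0.0)}
{"dx": np.float64(0.0), "dy": np.float64(-0.0), "dz": np.float64(0.034), "roll": np.float64(-0.0)}
{"dx": np.float64(0.0), "dy": np.float64(-0.0), "dz": np.float64(0.034), "roll": np.float64(-0.0)}
{"dx": np.float64(0.0), "dy": np.float64(-0.0), "dz": np.float64(0.034), "roll": np.float64(-0.0)}
{"dx": np.float64(0.0), "dy": np.float64(-0.0), "dz": np.float64(0.034), "roll": np.float64(-0.0)}
```

Emit:
carry_out(targets=[{"dx": 0.024, "dy": -0.0265, "dz": 0, "roll": 0, "hand": 1}, {"dx": 0.024, "dy": -0.0265, "dz": 0, "roll": 0, "hand": 1}, {"dx": 0.024, "dy": -0.0265, "dz": 0, "roll": 0, "hand": 1}, {"dx": 0.024, "dy": -0.0265, "dz": 0, "roll": 0, "hand": 1}, {"dx": 0.024, "dy": -0.0265, "dz": 0, "roll": 0, "hand": 1}, {"dx": 0.024, "dy": -0.0265, "dz": 0, "roll": 0, "hand": 1}, {"dx": 0.024, "dy": -0.0265, "dz": 0, "roll": 0, "hand": 1}, {"dx": 0.024, "dy": -0.0265, "dz": 0, "roll": 0, "hand": 1}])

```text
clock: 2.27
position: [0.3344, -0.3078, 0.4049]
orientation: [180.0, -0.0, 22.3]
ft_force: [0.9, 0.9, -0.1]
opening: 0.0921
gripper_force: 0.0
```

Emit:
carry_out(targets=[{"dx": 0.024, "dy": -0.0265, "dz": 0, "roll": 0, "hand": 1}, {"dx": 0.024, "dy": -0.0265, "dz": 0, "roll": 0, "hand": 1}, {"dx": 0.024, "dy": -0.0265, "dz": 0, "roll": 0, "hand": 1}, {"dx": 0.024, "dy": -0.0265, "dz": 0, "roll": 0, "hand": 1}, {"dx": 0.024, "dy": -0.0265, "dz": 0, "roll": 0, "hand": 1}, {"dx": 0.024, "dy": -0.0265, "dz": 0, "roll": 0, "hand": 1}, {"dx": 0.024, "dy": -0.0265, "dz": 0, "roll": 0, "hand": 1}, {"dx": 0.024, "dy": -0.0265, "dz": 0, "roll": 0, "hand": 1}])

```text
clock: 2.93
position: [0.4317, -0.0386, 0.405]
orientation: [180.0, -0.0, 22.3]
ft_force: [0.8, -1.6, -0.7]
opening: 0.0914
gripper_force: 0.0
```

Emit:
carry_out(targets=[{"dx": 0, "dy": 0, "dz": 0.02, "roll": 4.9, "hand": 1}, {"dx": 0, "dy": 0, "dz": 0.02, "roll": 4.9, "hand": 1}, {"dx": 0, "dy": 0, "dz": 0.02, "roll": 4.9, "hand": 1}, {"dx": 0, "dy": 0, "dz": 0.02, "roll": 4.9, "hand": 1}, {"dx": 0, "dy": 0, "dz": 0.02, "roll": 4.9, "hand": 1}, {"dx": 0, "dy": 0, "dz": 0.02, "roll": 4.9, "hand": 1}, {"dx": 0, "dy": 0, "dz": 0.0, "roll": 0, "hand": 1}])

```text
clock: 3.52
position: [0.4303, -0.0403, 0.282]
orientation: [180.0, 0.3, -7.3]
ft_force: [-1.1, 0.0, -0.4]
opening: 0.0919
gripper_force: 0.0
```

```bash
sed -i 's/round(\(d[xy]\|-d\[[23]\]\),/round(float(\1),/g; s/float(\(d[xy]\|-d\[[23]\]\),\([24]\))/float(\1),\2)/g' h.py; grep -n "r=dict" h.py
python3 - <<'E'
from h import *
p=now();print(p,monitor.read_state()['ft_force'])
r=rows(p,[.4315,-.0402,.2,-7.16],5)
E
```

```text
23:        r=dict(dx=round(float(dx),4),dy=round(float(dy),4),dz=round(float(-d[2]),4),roll=round(float(-d[3]),2));out.append(r)
[ 0.4302552  -0.04028339  0.28202658 -7.33757003] [-1.11402067  0.04637104 -0.42335779]
{"dx": 0.0002, "dy": -0.0, "dz": 0.0164, "roll": -0.04}
{"dx": 0.0003, "dy": -0.0001, "dz": 0.0164, "roll": -0.03}
{"dx": 0.0002, "dy": -0.0, "dz": 0.0164, "roll": -0.04}
{"dx": 0.0003, "dy": -0.0001, "dz": 0.0164, "roll": -0.03}
{"dx": 0.0002, "dy": -0.0, "dz": 0.0164, "roll": -0.04}
```

Emit:
carry_out(targets=[{"dx": 0.0002, "dy": 0, "dz": 0.0164, "roll": 0, "hand": 1}, {"dx": 0.0002, "dy": 0, "dz": 0.0164, "roll": 0, "hand": 1}, {"dx": 0.0002, "dy": 0, "dz": 0.0164, "roll": 0, "hand": 1}, {"dx": 0.0002, "dy": 0, "dz": 0.0164, "roll": 0, "hand": 1}, {"dx": 0.0002, "dy": 0, "dz": 0.0164, "roll": 0, "hand": 1}, {"dx": 0, "dy": 0, "dz": 0, "roll": 0, "hand": 1}])

```text
clock: 4.02
position: [0.4322, -0.0405, 0.2016]
orientation: [180.0, 0.1, -7.0]
ft_force: [-0.6, 0.1, 0.1]
opening: 0.0919
gripper_force: 0.0
```

Run:
```python
from h import *
p=now();print(p)
y=-23.53;e=np.array([np.cos(np.radians(y)),np.sin(np.radians(y))])
y0=-7.16;e0=np.array([np.cos(np.radians(y0)),np.sin(np.radians(y0))])
c0=np.array([.47595,-.046])-.025*e0
r=rows(p,[*c0,.2,y0],3)
f=W(-.0969,-.0772)-.025*e
print(c0,f);r=rows(r,[*f,.2,y],14);print(r)
```

```text
[ 0.43215778 -0.04054089  0.20156637 -6.96717775]
{"dx": 0.0064, "dy": 0.0, "dz": 0.0005, "roll": 0.06}
{"dx": 0.0064, "dy": 0.0, "dz": 0.0005, "roll": 0.07}
{"dx": 0.0063, "dy": 0.0, "dz": 0.0006, "roll": 0.06}
[ 0.45114495 -0.04288399] [ 0.53050928 -0.03450655]
{"dx": 0.0056, "dy": -0.0013, "dz": -0.0, "roll": 1.17}
{"dx": 0.0055, "dy": -0.0014, "dz": -0.0, "roll": 1.17}
{"dx": 0.0055, "dy": -0.0015, "dz": -0.0, "roll": 1.17}
{"dx": 0.0054, "dy": -0.0017, "dz": -0.0, "roll": 1.17}
{"dx": 0.0055, "dy": -0.0017, "dz": -0.0, "roll": 1.17}
{"dx": 0.0054, "dy": -0.0019, "dz": -0.0, "roll": 1.17}
{"dx": 0.0053, "dy": -0.0019, "dz": -0.0, "roll": 1.17}
{"dx": 0.0053, "dy": -0.0021, "dz": -0.0, "roll": 1.17}
{"dx": 0.0053, "dy": -0.0022, "dz": -0.0, "roll": 1.17}
{"dx": 0.0052, "dy": -0.0023, "dz": -0.0, "roll": 1.16}
{"dx": 0.0052, "dy": -0.0024, "dz": -0.0, "roll": 1.17}
{"dx": 0.0051, "dy": -0.0025, "dz": -0.0, "roll": 1.17}
{"dx": 0.0051, "dy": -0.0026, "dz": -0.0, "roll": 1.17}
{"dx": 0.005, "dy": -0.0027, "dz": -0.0, "roll": 1.17}
[  0.53051236  -0.03453207   0.19996637 -23.52717775]
```

Emit:
carry_out(targets=[{"dx": 0.0064, "dy": 0, "dz": 0.0005, "roll": 0.06, "hand": 1}, {"dx": 0.0064, "dy": 0, "dz": 0.0005, "roll": 0.06, "hand": 1}, {"dx": 0.0063, "dy": 0, "dz": 0.0005, "roll": 0.06, "hand": 1}, {"dx": 0.0056, "dy": -0.0013, "roll": 1.17, "dz": 0, "hand": 1}, {"dx": 0.0055, "dy": -0.0014, "roll": 1.17, "dz": 0, "hand": 1}, {"dx": 0.0055, "dy": -0.0015, "roll": 1.17, "dz": 0, "hand": 1}, {"dx": 0.0054, "dy": -0.0017, "roll": 1.17, "dz": 0, "hand": 1}, {"dx": 0.0055, "dy": -0.0017, "roll": 1.17, "dz": 0, "hand": 1}, {"dx": 0.0054, "dy": -0.0019, "roll": 1.17, "dz": 0, "hand": 1}, {"dx": 0.0053, "dy": -0.0019, "roll": 1.17, "dz": 0, "hand": 1}])

```text
clock: 4.85
position: [0.4917, -0.0388, 0.2012]
orientation: [180.0, 0.0, -15.6]
ft_force: [-4.8, -0.6, 3.1]
opening: 0.0916
gripper_force: 2.2
```

Emit:
carry_out(targets=[{"dx": 0.0053, "dy": -0.0021, "roll": 1.17, "dz": 0, "hand": 1}, {"dx": 0.0053, "dy": -0.0022, "roll": 1.17, "dz": 0, "hand": 1}, {"dx": 0.0052, "dy": -0.0023, "roll": 1.17, "dz": 0, "hand": 1}, {"dx": 0.0052, "dy": -0.0024, "roll": 1.17, "dz": 0, "hand": 1}, {"dx": 0.0051, "dy": -0.0025, "roll": 1.17, "dz": 0, "hand": 1}, {"dx": 0.0051, "dy": -0.0026, "roll": 1.17, "dz": 0, "hand": 1}, {"dx": 0.005, "dy": -0.0027, "roll": 1.17, "dz": 0, "hand": 1}, {"dx": 0, "dy": 0, "dz": 0, "roll": 0, "hand": 1}, {"dx": -0.015, "dy": 0, "dz": 0, "roll": 0, "hand": 1}])

```text
clock: 5.6
position: [0.5202, -0.0292, 0.2018]
orientation: [-179.9, -0.3, -23.7]
ft_force: [-0.6, -0.3, -0.4]
opening: 0.0921
gripper_force: 0.0
```

Emit:
carry_out(targets=[{"dx": -0.015, "dy": 0, "dz": -0.02, "roll": 0, "hand": 1}, {"dx": -0.02, "dy": 0.015, "dz": -0.03, "roll": -7, "hand": -1}, {"dx": -0.02, "dy": 0.02, "dz": -0.03, "roll": -7, "hand": -1}, {"dx": -0.02, "dy": 0.02, "dz": -0.02, "roll": -7, "hand": -1}, {"dx": -0.02, "dy": 0.02, "dz": 0, "roll": -7, "hand": -1}, {"dx": 0, "dy": 0, "dz": 0, "roll": -7, "hand": -1}, {"dx": 0, "dy": 0, "dz": 0, "roll": -7, "hand": -1}, {"dx": 0, "dy": 0, "dz": 0, "roll": -7, "hand": -1}, {"dx": 0, "dy": 0, "dz": 0, "roll": -7, "hand": -1}])

```text
clock: 6.35
position: [0.4108, -0.0776, 0.3018]
orientation: [179.9, -0.1, 32.6]
ft_force: [0.3, -0.2, 0.9]
opening: 0.0407
gripper_force: 0.0
```

```bash
cat >> h.py <<'E'
def tube(c='top',save=None,z=.03):
    p=read_camera(c);im=p['pixels']
    if save:
        cv2.imwrite(save,cv2.resize(im[130:280,180:420],None,fx=3.3,fy=3.3,interpolation=cv2.INTER_CUBIC)[:,:,::-1])
    for n in ('tube_left_end','tube_right_end'):
        print(n,[(B(d['point']).round(4).tolist(),round(d['point'][2],3),round(d['p'],2)) for d in pinpoint(p,n)[:2]])
    s=silhouettes(p,'tube')
    if s:  # bright top face inside the mask
        m=cv2.dilate(s[0]['mask'].astype(np.uint8),np.ones((5,5)));m&=(im.min(2)>185).astype(np.uint8)
        n,l,st,_=cv2.connectedComponentsWithStats(m);k=1+st[1:,4].argmax()
        ys,xs=np.nonzero(l==k);r=cv2.boxPoints(cv2.minAreaRect(np.c_[xs,ys].astype(np.float32)))
        b=B(proj(p,r,z));print('mask',s[0]['p'],st[k,4],b.round(4).tolist())
        P=B(proj(p,np.c_[xs,ys],z));c=P.mean(0);w,v=np.linalg.eigh(np.cov(P.T));u=v[:,1]*np.sign(v[1,1])
        print('centre',c.round(4),'theta',np.degrees(np.arctan2(u[0],u[1])).round(2),'L',(c+.13*u).round(4),'R',(c-.13*u).round(4),'len',np.ptp(P@u))
E
python3 - <<'E'
from h import *
p=now();print(p,B(p[:2]),monitor.read_state()['opening'])
tube(save='pics/t1.png')
E
```

```text
[ 0.41079195 -0.07758235  0.30178261 32.6291128 ] [-0.23723027 -0.1190147 ] 0.040701874192805076
tube_left_end [([-0.0482, 0.0452], 0.019, 0.69)]
tube_right_end [([-0.1909, 0.2661], -0.003, 0.61)]
mask 0.82 1300 [[-0.0642, 0.0435], [-0.0354, 0.0333], [-0.1223, -0.2005], [-0.1506, -0.1896]]
centre [-0.0953 -0.0785] theta 20.28 L [-0.0503  0.0435] R [-0.1404 -0.2004] len 0.24877339516325833
```

View pics/t1.png

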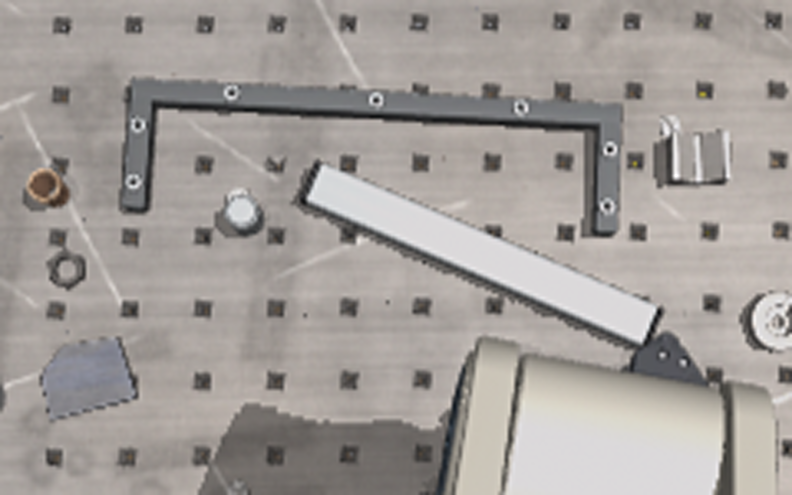

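The tube lies at 20° as planned, its left end right of the pin at about (310,185) in the crop. Next I push its right end, near (650,325), along its axis.

Run:
```python
from h import *
p=now();th=np.radians(20.28);u=np.array([np.sin(th),np.cos(th)]);R=np.array([-.1404,-.2004])
yaw=90-20.28-3.53
pre=W(*(R-.03*u));fin=W(*(R+(.076-.010)*u))
r=rows(p,[*pre,p[2],yaw],6);print(r)
r=rows(r,[*pre,.2,yaw],5);print(r)
r=rows(r,[*fin,.2,yaw],16);print(r)
```

```text
{"dx": 0.0011, "dy": 0.0233, "dz": -0.0, "roll": -5.69}
{"dx": -0.0012, "dy": 0.0233, "dz": -0.0, "roll": -5.69}
{"dx": -0.0035, "dy": 0.023, "dz": -0.0, "roll": -5.68}
{"dx": -0.0058, "dy": 0.0226, "dz": -0.0, "roll": -5.69}
{"dx": -0.008, "dy": 0.0219, "dz": -0.0, "roll": -5.69}
{"dx": -0.0101, "dy": 0.021, "dz": -0.0, "roll": -5.69}
[ 0.49036828 -0.19222941  0.30141035 66.19329687]
{"dx": -0.0, "dy": -0.0, "dz": 0.0203, "roll": 0.0}
{"dx": -0.0, "dy": -0.0, "dz": 0.0203, "roll": 0.0}
{"dx": -0.0, "dy": -0.0, "dz": 0.0202, "roll": 0.0}
{"dx": -0.0, "dy": -0.0, "dz": 0.0203, "roll": 0.0}
{"dx": -0.0, "dy": -0.0001, "dz": 0.0203, "roll": 0.0}
[ 0.49027679 -0.19218905  0.20001035 66.19329687]
{"dx": 0.006, "dy": 0.0, "dz": 0.0, "roll": 0.0}
{"dx": 0.006, "dy": 0.0, "dz": 0.0, "roll": 0.0}
{"dx": 0.006, "dy": 0.0, "dz": 0.0, "roll": 0.0}
{"dx": 0.006, "dy": 0.0, "dz": 0.0, "roll": 0.0}
{"dx": 0.006, "dy": 0.0, "dz": 0.0, "roll": 0.0}
{"dx": 0.006, "dy": 0.0, "dz": 0.0, "roll": 0.0}
{"dx": 0.006, "dy": 0.0, "dz": 0.0, "roll": 0.0}
{"dx": 0.006, "dy": 0.0, "dz": 0.0, "roll": 0.0}
{"dx": 0.006, "dy": 0.0, "dz": 0.0, "roll": 0.0}
{"dx": 0.006, "dy": 0.0, "dz": 0.0, "roll": 0.0}
{"dx": 0.006, "dy": 0.0, "dz": 0.0, "roll": 0.0}
{"dx": 0.006, "dy": 0.0, "dz": 0.0, "roll": 0.0}
{"dx": 0.006, "dy": 0.0, "dz": 0.0, "roll": 0.0}
{"dx": 0.006, "dy": 0.0, "dz": 0.0, "roll": 0.0}
{"dx": 0.006, "dy": 0.0001, "dz": 0.0, "roll": 0.0}
{"dx": 0.006, "dy": -0.0, "dz": 0.0, "roll": 0.0}
[ 0.5291189  -0.10439782  0.20001035 66.19329687]
```

Emit:
carry_out(targets=[{"dx": 0.0011, "dy": 0.0233, "dz": 0, "roll": -5.69, "hand": -1}, {"dx": -0.0012, "dy": 0.0233, "dz": 0, "roll": -5.69, "hand": -1}, {"dx": -0.0035, "dy": 0.023, "dz": 0, "roll": -5.69, "hand": -1}, {"dx": -0.0058, "dy": 0.0226, "dz": 0, "roll": -5.69, "hand": -1}, {"dx": -0.008, "dy": 0.0219, "dz": 0, "roll": -5.69, "hand": -1}, {"dx": -0.0101, "dy": 0.021, "dz": 0, "roll": -5.69, "hand": -1}, {"dx": 0, "dy": 0, "dz": 0.02, "roll": 0, "hand": -1}, {"dx": 0, "dy": 0, "dz": 0.02, "roll": 0, "hand": -1}, {"dx": 0, "dy": 0, "dz": 0.0, "roll": 0, "hand": -1}])

```text
clock: 7.3
position: [0.4895, -0.1917, 0.2582]
orientation: [-179.8, 0.0, 66.2]
ft_force: [-1.0, -0.4, -0.8]
opening: 0.0004
gripper_force: 0.0
```

Run:
```python
from h import *
p=now();print(p,monitor.read_state()['opening'])
rows(p,[.4903,-.1922,.2,66.19],4)
```

```text
[ 0.48953909 -0.19168203  0.25824538 66.22309338] 0.0003757545418654883
{"dx": -0.0, "dy": 0.0002, "dz": 0.0146, "roll": 0.01}
{"dx": -0.0001, "dy": 0.0003, "dz": 0.0145, "roll": 0.01}
{"dx": -0.0, "dy": 0.0002, "dz": 0.0146, "roll": 0.0}
{"dx": -0.0001, "dy": 0.0002, "dz": 0.0145, "roll": 0.01}
```

Emit:
carry_out(targets=[{"dx": 0, "dy": 0.0003, "dz": 0.0145, "roll": 0, "hand": -1}, {"dx": 0, "dy": 0.0002, "dz": 0.0145, "roll": 0, "hand": -1}, {"dx": 0, "dy": 0.0002, "dz": 0.0145, "roll": 0, "hand": -1}, {"dx": 0, "dy": 0.0002, "dz": 0.0145, "roll": 0, "hand": -1}, {"dx": 0, "dy": 0, "dz": 0, "roll": 0, "hand": -1}])

```text
clock: 7.72
position: [0.4907, -0.1917, 0.2018]
orientation: [-179.8, 0.0, 66.3]
ft_force: [-1.2, -0.4, 0.7]
opening: 0.0004
gripper_force: 0.0
```

Emit:
carry_out(targets=[{"dx": 0.006, "dy": 0, "dz": 0, "roll": 0, "hand": -1}, {"dx": 0.006, "dy": 0, "dz": 0, "roll": 0, "hand": -1}, {"dx": 0.006, "dy": 0, "dz": 0, "roll": 0, "hand": -1}, {"dx": 0.006, "dy": 0, "dz": 0, "roll": 0, "hand": -1}, {"dx": 0.006, "dy": 0, "dz": 0, "roll": 0, "hand": -1}, {"dx": 0.006, "dy": 0, "dz": 0, "roll": 0, "hand": -1}, {"dx": 0.006, "dy": 0, "dz": 0, "roll": 0, "hand": -1}, {"dx": 0.006, "dy": 0, "dz": 0, "roll": 0, "hand": -1}])

```text
clock: 8.38
position: [0.511, -0.1479, 0.2041]
orientation: [179.9, 0.0, 66.5]
ft_force: [-2.5, -5.4, 4.7]
opening: 0.0005
gripper_force: 2.9
```

Run:
```python
from h import *
p=now();print(p,B(p[:2]));tube('scene');tube('top')
```

```text
[ 0.51099562 -0.14792768  0.2040825  66.48538172] [-0.13288548 -0.1830569 ]
tube_left_end [([-0.0381, 0.0715], 0.013, 0.6)]
tube_right_end [([-0.1262, -0.1739], 0.016, 0.87)]
mask 0.84 421 [[-0.0315, 0.0594], [-0.0965, -0.1178], [-0.1183, -0.1004], [-0.0528, 0.0736]]
centre [-0.0693 -0.0096] theta 18.52 L [-0.028   0.1137] R [-0.1105 -0.1329] len 0.18963298923955219
tube_left_end [([-0.0365, 0.0676], 0.015, 0.55)]
tube_right_end []
mask 0.65 869 [[-0.0608, 0.07], [-0.0297, 0.0611], [-0.0883, -0.1298], [-0.119, -0.1202]]
centre [-0.0713 -0.017 ] theta 18.07 L [-0.031   0.1066] R [-0.1116 -0.1406] len 0.19879298744930082
```

Emit:
carry_out(targets=[{"dx": 0.006, "dy": 0, "dz": 0.001, "roll": 0, "hand": -1}, {"dx": 0.006, "dy": 0, "dz": 0.001, "roll": 0, "hand": -1}, {"dx": 0.006, "dy": 0, "dz": 0.001, "roll": 0, "hand": -1}, {"dx": 0.006, "dy": 0, "dz": 0, "roll": 0, "hand": -1}, {"dx": 0.006, "dy": 0, "dz": 0, "roll": 0, "hand": -1}, {"dx": 0.006, "dy": 0, "dz": 0, "roll": 0, "hand": -1}, {"dx": 0.006, "dy": 0, "dz": 0, "roll": 0, "hand": -1}])

```text
clock: 9.37
position: [0.5274, -0.1093, 0.2002]
orientation: [-180.0, 0.0, 66.5]
ft_force: [-2.0, -4.6, 3.3]
opening: 0.0004
gripper_force: 2.1
```

Run:
```python
from h import *
p=now();print(p,B(p[:2]));tube('scene');tube('top',save='pics/t2.png')
```

```text
[ 0.5274151  -0.10928277  0.20019168 66.45269416] [-0.11887656 -0.14347435]
tube_left_end [([-0.0226, 0.1114], 0.012, 0.63)]
tube_right_end [([-0.1118, -0.1358], 0.014, 0.63)]
mask 0.63 456 [[-0.0175, 0.0986], [-0.0819, -0.0805], [-0.1038, -0.0638], [-0.0388, 0.1121]]
centre [-0.0562  0.0276] theta 18.75 L [-0.0144  0.1507] R [-0.098  -0.0955] len 0.1903394166526584
tube_left_end [([-0.0234, 0.1071], 0.014, 0.96)]
tube_right_end [([-0.1122, 0.211], -0.003, 0.26)]
mask 0.92 890 [[-0.0452, 0.109], [-0.0158, 0.1001], [-0.0776, -0.0876], [-0.1066, -0.0781]]
centre [-0.0582  0.0208] theta 18.37 L [-0.0172  0.1441] R [-0.0991 -0.1026] len 0.19697582712610184
```

View pics/t2.png

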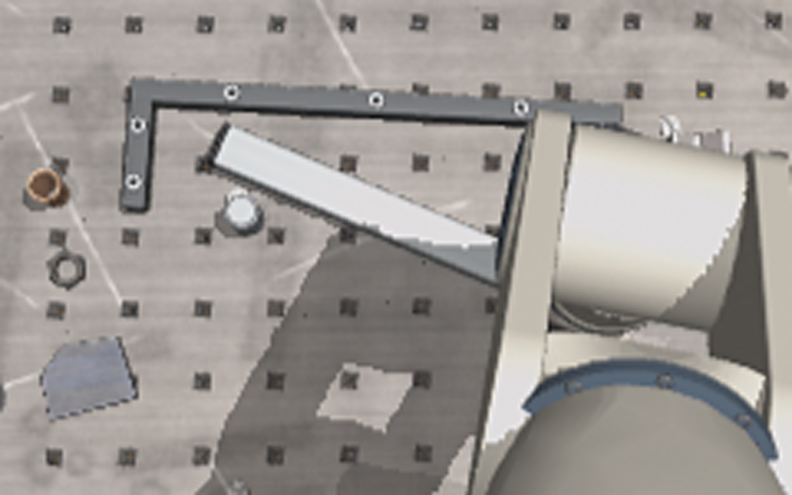

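The left end is behind the pin line at about (225,140) in the crop. I'll push another 12 mm so the swing clears the right bar, then retract.

Emit:
carry_out(targets=[{"dx": 0.006, "dy": 0, "dz": 0, "roll": 0, "hand": -1}, {"dx": 0.006, "dy": 0, "dz": 0, "roll": 0, "hand": -1}, {"dx": 0, "dy": 0, "dz": 0, "roll": 0, "hand": -1}, {"dx": -0.02, "dy": 0, "dz": 0, "roll": 0, "hand": -1}, {"dx": -0.02, "dy": 0, "dz": -0.02, "roll": 0, "hand": -1}, {"dx": -0.02, "dy": 0.01, "dz": -0.03, "roll": 0, "hand": -1}, {"dx": 0, "dy": 0.03, "dz": -0.03, "roll": 0, "hand": 1}, {"dx": 0, "dy": 0.03, "dz": -0.02, "roll": 0, "hand": 1}, {"dx": 0, "dy": 0.03, "dz": 0, "roll": 0, "hand": 1}, {"dx": 0, "dy": 0.03, "dz": 0, "roll": 0, "hand": 1}])

```text
clock: 10.6
position: [0.6286, -0.206, 0.302]
orientation: [179.8, -0.0, 66.4]
ft_force: [-0.5, 0.1, -0.6]
opening: 0.0248
gripper_force: 0.0
```

Run:
```python
from h import *
p=now();print(p,B(p[:2]));tube('scene');tube('top',save='pics/t3.png')
```

```text
[ 0.62857323 -0.20597262  0.30201817 66.44941898] [-0.01195706 -0.23375233]
tube_left_end [([-0.0217, 0.1229], 0.014, 0.9), ([-0.1865, 0.1898], -0.0, 0.73)]
tube_right_end [([-0.1097, -0.122], 0.017, 0.74)]
mask 0.67 361 [[-0.0127, 0.112], [-0.0561, -0.0088], [-0.0783, 0.007], [-0.0344, 0.1255]]
centre [-0.0453  0.06  ] theta 20.34 L [-1.000e-04  1.819e-01] R [-0.0905 -0.0619] len 0.12326244138810552
tube_left_end [([-0.0217, 0.1168], 0.017, 0.77)]
tube_right_end [([-0.1118, -0.1185], 0.017, 0.74)]
mask 0.58 658 [[-0.0375, 0.1189], [-0.0114, 0.1099], [-0.0553, -0.0081], [-0.0812, 0.0012]]
centre [-0.0466  0.0555] theta 20.26 L [-0.0016  0.1775] R [-0.0916 -0.0664] len 0.1256377429422402
```

Run:
```python
from h import *
p=now();r=rows(p,[*W(-.1198,-.0042),.302,-23.5],14);print(r)
```

```text
{"dx": 0.0128, "dy": -0.0126, "dz": -0.0002, "roll": 6.43}
{"dx": 0.0112, "dy": -0.014, "dz": -0.0002, "roll": 6.42}
{"dx": 0.0097, "dy": -0.0152, "dz": -0.0002, "roll": 6.43}
{"dx": 0.0079, "dy": -0.0161, "dz": -0.0002, "roll": 6.43}
{"dx": 0.006, "dy": -0.0169, "dz": -0.0001, "roll": 6.42}
{"dx": 0.0041, "dy": -0.0175, "dz": -0.0002, "roll": 6.43}
{"dx": 0.0021, "dy": -0.0178, "dz": -0.0002, "roll": 6.43}
{"dx": 0.0001, "dy": -0.018, "dz": -0.0002, "roll": 6.42}
{"dx": -0.0019, "dy": -0.0179, "dz": -0.0002, "roll": 6.43}
{"dx": -0.0039, "dy": -0.0175, "dz": -0.0002, "roll": 6.43}
{"dx": -0.0058, "dy": -0.017, "dz": -0.0002, "roll": 6.42}
{"dx": -0.0077, "dy": -0.0162, "dz": -0.0002, "roll": 6.43}
{"dx": -0.0095, "dy": -0.0153, "dz": -0.0002, "roll": 6.43}
{"dx": -0.0111, "dy": -0.0141, "dz": -0.0001, "roll": 6.42}
[  0.53503158   0.029771     0.30195288 -23.49668151]
```

Emit:
carry_out(targets=[{"dx": 0.0128, "dy": -0.0126, "dz": 0, "roll": 6.43, "hand": 1}, {"dx": 0.0112, "dy": -0.014, "dz": 0, "roll": 6.43, "hand": 1}, {"dx": 0.0097, "dy": -0.0152, "dz": 0, "roll": 6.43, "hand": 1}, {"dx": 0.0079, "dy": -0.0161, "dz": 0, "roll": 6.43, "hand": 1}, {"dx": 0.006, "dy": -0.0169, "dz": 0, "roll": 6.43, "hand": 1}, {"dx": 0.0041, "dy": -0.0175, "dz": 0, "roll": 6.43, "hand": 1}, {"dx": 0.0021, "dy": -0.0178, "dz": 0, "roll": 6.43, "hand": 1}, {"dx": 0.0001, "dy": -0.018, "dz": 0, "roll": 6.43, "hand": 1}, {"dx": -0.0019, "dy": -0.0179, "dz": 0, "roll": 6.43, "hand": 1}, {"dx": -0.0039, "dy": -0.0175, "dz": 0, "roll": 6.43, "hand": 1}])

```text
clock: 11.83
position: [0.5608, -0.0368, 0.2998]
orientation: [-180.0, 0.0, 1.8]
ft_force: [1.2, 0.5, 0.6]
opening: 0.092
gripper_force: 0.0
```

Emit:
carry_out(targets=[{"dx": -0.0058, "dy": -0.017, "dz": 0, "roll": 6.43, "hand": 1}, {"dx": -0.0077, "dy": -0.0162, "dz": 0, "roll": 6.43, "hand": 1}, {"dx": -0.0095, "dy": -0.0153, "dz": 0, "roll": 6.43, "hand": 1}, {"dx": -0.0111, "dy": -0.0141, "dz": 0, "roll": 6.43, "hand": 1}, {"dx": 0, "dy": 0, "dz": 0, "roll": 0, "hand": 1}, {"dx": 0, "dy": 0, "dz": 0, "roll": 0, "hand": 1}])

```text
clock: 12.33
position: [0.5355, 0.0297, 0.2998]
orientation: [180.0, 0.0, -23.3]
ft_force: [0.6, 0.3, -1.0]
opening: 0.0923
gripper_force: 0.0
```

Run:
```python
from h import *
p=now();print(p,B(p[:2]),monitor.read_state()['opening']);tube('scene');tube('top',save='pics/t4.png')
r=rows(p,[*W(-.1198,-.0042),.2,-23.5],5);print(r)
n=np.array([np.cos(np.radians(20)),-np.sin(np.radians(20))])
c=np.array([-.1198,-.0042])+.025*n
r=rows(r,[*W(*c),.2,-23.5],4);print(r)
r=rows(r,[*W(-.041,-.02),.2,-3.53],16);print(r)
```

```text
[  0.53546851   0.02973592   0.29982012 -23.29939148] [-0.11939797 -0.00422357] 0.09229783259717494
tube_left_end [([-0.0206, 0.1228], 0.011, 0.86), ([-0.0643, 0.2209], -0.003, 0.24)]
tube_right_end [([-0.1082, -0.1221], 0.015, 0.76), ([-0.185, 0.2695], 0.003, 0.35)]
mask 0.74 219 [[-0.0135, 0.1114], [-0.0466, 0.0194], [-0.0672, 0.0337], [-0.0338, 0.1241]]
centre [-0.0369  0.0784] theta 15.47 L [-0.0023  0.2037] R [-0.0716 -0.0469] len 0.09952237444115414
tube_left_end []
tube_right_end [([-0.1101, -0.1187], 0.017, 0.4)]
mask 0.74 6 [[-0.0142, -0.1618], [-0.0128, -0.1651], [-0.0203, -0.1679], [-0.0216, -0.1646]]
centre [-0.0175 -0.1649] theta 66.17 L [ 0.1015 -0.1124] R [-0.1364 -0.2175] len 0.008067112504644203
{"dx": -0.0001, "dy": 0.0, "dz": 0.02, "roll": 0.04}
{"dx": -0.0001, "dy": 0.0, "dz": 0.0199, "roll": 0.04}
{"dx": -0.0, "dy": 0.0001, "dz": 0.02, "roll": 0.04}
{"dx": -0.0001, "dy": -0.0, "dz": 0.02, "roll": 0.04}
{"dx": -0.0001, "dy": 0.0, "dz": 0.0199, "roll": 0.04}
[  0.53506167   0.02980285   0.20002012 -23.49939148]
{"dx": 0.0063, "dy": 0.0, "dz": 0.0, "roll": 0.0}
{"dx
[... 448 characters left out ...]
5, "dy": -0.0004, "dz": 0.0, "roll": -1.25}
{"dx": 0.0034, "dy": -0.0004, "dz": 0.0, "roll": -1.25}
{"dx": 0.0035, "dy": -0.0003, "dz": 0.0, "roll": -1.25}
{"dx": 0.0035, "dy": -0.0002, "dz": 0.0, "roll": -1.24}
{"dx": 0.0035, "dy": -0.0002, "dz": 0.0, "roll": -1.25}
{"dx": 0.0035, "dy": -0.0001, "dz": 0.0, "roll": -1.25}
{"dx": 0.0034, "dy": 0.0, "dz": 0.0, "roll": -1.25}
{"dx": 0.0035, "dy": 0.0001, "dz": 0.0, "roll": -1.25}
{"dx": 0.0035, "dy": 0.0002, "dz": 0.0, "roll": -1.25}
{"dx": 0.0035, "dy": 0.0002, "dz": 0.0, "roll": -1.24}
{"dx": 0.0035, "dy": 0.0003, "dz": 0.0, "roll": -1.25}
{"dx": 0.0034, "dy": 0.0004, "dz": 0.0, "roll": -1.25}
[ 0.61272147  0.00915006  0.20002012 -3.52939148]
```

View pics/t4.png

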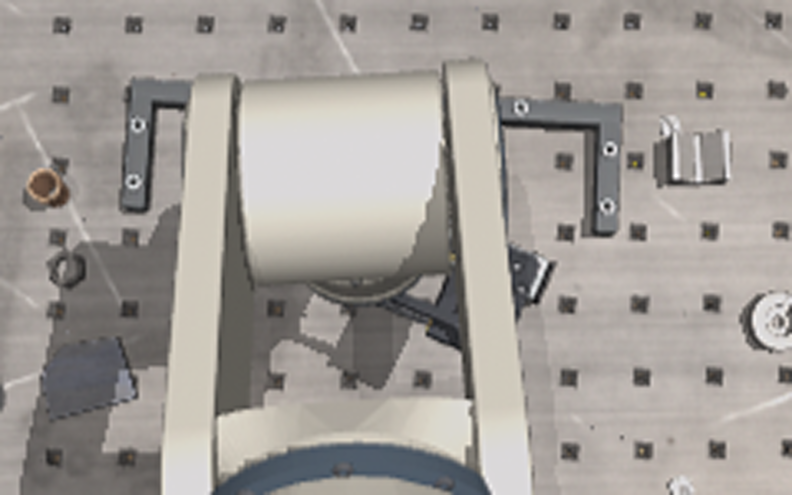

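The arm hides most of the tube; only its right end shows, at about (545,275), clear of the right bar at (605,205). I'll go down and start the swing.

Emit:
carry_out(targets=[{"dx": 0, "dy": 0, "dz": 0.02, "roll": 0.04, "hand": 1}, {"dx": 0, "dy": 0, "dz": 0.02, "roll": 0.04, "hand": 1}, {"dx": 0, "dy": 0, "dz": 0.02, "roll": 0.04, "hand": 1}, {"dx": 0, "dy": 0, "dz": 0.02, "roll": 0.04, "hand": 1}, {"dx": 0, "dy": 0, "dz": 0.02, "roll": 0.04, "hand": 1}, {"dx": 0.0063, "dy": 0, "dz": 0, "roll": 0, "hand": 1}, {"dx": 0.0063, "dy": 0, "dz": 0, "roll": 0, "hand": 1}, {"dx": 0.0063, "dy": 0, "dz": 0, "roll": 0, "hand": 1}, {"dx": 0.005, "dy": 0, "dz": 0, "roll": 0, "hand": 1}])

```text
clock: 13.48
position: [0.5594, 0.0192, 0.2009]
orientation: [-180.0, -0.1, -23.8]
ft_force: [-2.5, 1.5, 1.1]
opening: 0.092
gripper_force: 1.4
```

Emit:
carry_out(targets=[{"dx": 0.0034, "dy": -0.0008, "dz": 0, "roll": -1.25, "hand": 1}, {"dx": 0.0034, "dy": -0.0006, "dz": 0, "roll": -1.25, "hand": 1}, {"dx": 0.0034, "dy": -0.0006, "dz": 0, "roll": -1.25, "hand": 1}, {"dx": 0.0034, "dy": -0.0006, "dz": 0, "roll": -1.25, "hand": 1}, {"dx": 0.0034, "dy": -0.0004, "dz": 0, "roll": -1.25, "hand": 1}, {"dx": 0.0034, "dy": -0.0004, "dz": 0, "roll": -1.25, "hand": 1}, {"dx": 0.0034, "dy": -0.0003, "dz": 0, "roll": -1.25, "hand": 1}, {"dx": 0.0034, "dy": -0.0002, "dz": 0, "roll": -1.25, "hand": 1}, {"dx": 0, "dy": 0, "dz": 0, "roll": 0, "hand": 1}])

```text
clock: 14.23
position: [0.5859, 0.0142, 0.1996]
orientation: [-180.0, -0.1, -13.6]
ft_force: [-1.7, 0.1, 0.3]
opening: 0.092
gripper_force: 0.6
```

Run:
```python
from h import *
p=now();print(p,B(p[:2]),monitor.read_state()['ft_force']);tube('scene');tube('top')
r=rows(p,[*W(-.041,-.02),.2,-3.53],9);print(r)
```

```text
[  0.58585256   0.01416226   0.1996477  -13.63668781] [-0.06815063 -0.01666548] [-1.73146769  0.0989143   0.26082751]
tube_left_end [([-0.0145, 0.1303], 0.014, 0.71)]
tube_right_end [([-0.0613, -0.1288], 0.012, 0.94)]
mask 0.92 116 [[-0.0085, 0.1188], [-0.0128, 0.0593], [-0.0355, 0.0681], [-0.0306, 0.1268]]
centre [-0.0197  0.0981] theta -0.81 L [-0.0216  0.228 ] R [-0.0179 -0.0319] len 0.06178759505995243
tube_left_end [([-0.0152, 0.1285], 0.017, 0.63)]
tube_right_end []Traceback (most recent call last):
  File "<stdin>", line 2, in <module>
  File "h.py", line 37, in tube
    n,l,st,_=cv2.connectedComponentsWithStats(m);k=1+st[1:,4].argmax()
                                                     ~~~~~~~~~~~~~~~^^
ValueError: attempt to get argmax of an empty sequence
```

Emit:
carry_out(targets=[{"dx": 0.0034, "dy": -0.0001, "dz": 0, "roll": -1.25, "hand": 1}, {"dx": 0.0034, "dy": -0.0001, "dz": 0, "roll": -1.25, "hand": 1}, {"dx": 0.0034, "dy": 0, "dz": 0, "roll": -1.25, "hand": 1}, {"dx": 0.0034, "dy": 0, "dz": 0, "roll": -1.25, "hand": 1}, {"dx": 0.0034, "dy": 0, "dz": 0, "roll": -1.25, "hand": 1}, {"dx": 0.0034, "dy": 0, "dz": 0, "roll": -1.25, "hand": 1}])

```text
clock: 15.13
position: [0.6054, 0.0105, 0.1996]
orientation: [180.0, 0.0, -6.1]
ft_force: [-4.3, 0.0, 3.1]
opening: 0.0917
gripper_force: 1.8
```

Run:
```python
from h import *
p=now();print(p,B(p[:2]),monitor.read_state()['ft_force'])
q=read_camera('scene');pts(q,[])
for n in ('tube_left_end','tube_right_end'): print(n,[B(d['point']).round(4) for d in pinpoint(q,n)[:1]])
r=rows(p,[*W(-.041,-.02),.2,-3.53],4)
```

```text
[ 0.60538672  0.01053429  0.19955042 -6.13634615] [-0.04843015 -0.01908381] [-4.28032306  0.03537001  3.12255906]
tube_left_end []
tube_right_end [array([-0.0254, -0.128 ])]
{"dx": 0.0019, "dy": 0.0001, "dz": -0.0001, "roll": -0.65}
{"dx": 0.0018, "dy": 0.0002, "dz": -0.0001, "roll": -0.65}
{"dx": 0.0019, "dy": 0.0002, "dz": -0.0001, "roll": -0.65}
{"dx": 0.0019, "dy": 0.0002, "dz": -0.0001, "roll": -0.66}
```

Small steps now, watching the force.

Emit:
carry_out(targets=[{"dx": 0.0019, "dy": 0, "dz": 0, "roll": -0.65, "hand": 1}, {"dx": 0.0019, "dy": 0, "dz": 0, "roll": -0.65, "hand": 1}, {"dx": 0.0019, "dy": 0, "dz": 0, "roll": -0.65, "hand": 1}, {"dx": 0.0015, "dy": 0, "dz": 0, "roll": -0.65, "hand": 1}, {"dx": 0, "dy": 0, "dz": 0, "roll": 0, "hand": 1}])

```text
clock: 15.7
position: [0.6126, 0.01, 0.1996]
orientation: [-180.0, -0.0, -3.6]
ft_force: [-0.7, -1.0, 0.3]
opening: 0.0916
gripper_force: 0.7
```

Emit:
carry_out(targets=[{"dx": 0.001, "dy": 0, "dz": 0, "roll": 0, "hand": 1}, {"dx": 0, "dy": 0, "dz": 0, "roll": 0, "hand": 1}])

```text
clock: 15.87
position: [0.6132, 0.01, 0.1996]
orientation: [180.0, 0.0, -3.7]
ft_force: [-4.2, -0.4, 0.8]
opening: 0.092
gripper_force: 1.7
```

Run:
```python
from h import *
p=now();print(p,B(p[:2]),monitor.read_state()['ft_force'])
for c in ('scene','top','scene'):
  q=read_camera(c)
  for n in ('tube_left_end','tube_right_end'): print(n,[B(d['point']).round(4) for d in pinpoint(q,n)[:1]])
```

```text
[ 0.61321777  0.00997532  0.19962651 -3.65419917] [-0.04057955 -0.01915956] [-4.2461484  -0.39730994  0.81966573]
tube_left_end [array([-0.0129,  0.1313])]
tube_right_end [array([-0.0132, -0.1292])]
tube_left_end [array([-0.0138,  0.1303])]
tube_right_end [array([-0.018 , -0.1255])]
tube_left_end [array([-0.015 ,  0.1312])]
tube_right_end [array([-0.0133, -0.1274])]
```

Emit:
carry_out(targets=[{"dx": 0.001, "dy": 0, "dz": 0, "roll": 0, "hand": 1}, {"dx": 0, "dy": 0, "dz": 0, "roll": 0, "hand": 1}])

```text
clock: 16.48
position: [0.6145, 0.0099, 0.1997]
orientation: [-180.0, -0.0, -3.7]
ft_force: [-3.2, 0.3, -1.3]
opening: 0.0919
gripper_force: 1.4
```

Emit:
carry_out(targets=[{"dx": 0.001, "dy": 0, "dz": 0, "roll": 0, "hand": 1}, {"dx": 0, "dy": 0, "dz": 0, "roll": 0, "hand": 1}])

```text
clock: 16.65
position: [0.615, 0.0098, 0.1996]
orientation: [180.0, 0.1, -3.7]
ft_force: [-5.2, 0.1, 3.3]
opening: 0.0918
gripper_force: 2.6
```

Emit:
carry_out(targets=[{"dx": 0.001, "dy": 0, "dz": 0, "roll": 0, "hand": 1}, {"dx": 0, "dy": 0, "dz": 0, "roll": 0, "hand": 1}])

```text
clock: 16.82
position: [0.6154, 0.0098, 0.1996]
orientation: [180.0, 0.2, -3.6]
ft_force: [-9.2, 0.8, 6.4]
opening: 0.0918
gripper_force: 4.2
```

Emit:
carry_out(targets=[{"dx": 0.001, "dy": 0, "dz": 0, "roll": 0, "hand": 1}, {"dx": 0, "dy": 0, "dz": 0, "roll": 0, "hand": 1}])

```text
clock: 16.98
position: [0.6158, 0.0097, 0.1995]
orientation: [180.0, 0.3, -3.6]
ft_force: [-11.8, 1.0, 8.9]
opening: 0.092
gripper_force: 5.8
```

Emit:
carry_out(targets=[{"dx": 0.001, "dy": 0, "dz": 0, "roll": 0, "hand": 1}, {"dx": 0.001, "dy": 0, "dz": 0, "roll": 0, "hand": 1}, {"dx": 0, "dy": 0, "dz": 0, "roll": 0, "hand": 1}])

```text
clock: 17.23
position: [0.6166, 0.0097, 0.1993]
orientation: [180.0, 0.5, -3.6]
ft_force: [-17.6, 1.7, 14.0]
opening: 0.0919
gripper_force: 8.8
```

Emit:
carry_out(targets=[{"dx": -0.005, "dy": 0, "dz": 0, "roll": 0, "hand": 1}, {"dx": -0.02, "dy": 0, "dz": 0, "roll": 0, "hand": 1}, {"dx": -0.03, "dy": 0, "dz": 0, "roll": 0, "hand": 1}, {"dx": -0.03, "dy": 0, "dz": -0.02, "roll": 0, "hand": 1}, {"dx": -0.03, "dy": 0.02, "dz": -0.03, "roll": 0, "hand": 1}, {"dx": -0.03, "dy": 0.035, "dz": -0.015, "roll": 0, "hand": 1}, {"dx": -0.02, "dy": 0.035, "dz": -0.015, "roll": 0, "hand": 1}, {"dx": 0, "dy": 0.035, "dz": -0.01, "roll": 0, "hand": 1}, {"dx": 0, "dy": 0.035, "dz": 0, "roll": 0, "hand": 1}, {"dx": 0, "dy": 0.035, "dz": 0, "roll": 0, "hand": 1}])

```text
clock: 18.07
position: [0.4514, -0.1688, 0.2854]
orientation: [179.9, -0.3, -3.7]
ft_force: [-0.1, 0.2, 0.4]
opening: 0.0918
gripper_force: 0.0
```

Emit:
carry_out(targets=[{"dx": 0, "dy": 0.035, "dz": 0, "roll": 0, "hand": 1}, {"dx": 0, "dy": 0.035, "dz": 0, "roll": 0, "hand": 1}, {"dx": 0, "dy": 0.035, "dz": 0, "roll": 0, "hand": 1}, {"dx": 0, "dy": 0, "dz": 0, "roll": 0, "hand": 1}, {"dx": 0, "dy": 0, "dz": 0, "roll": 0, "hand": 1}])

```text
clock: 18.48
position: [0.4445, -0.2736, 0.2841]
orientation: [179.9, -0.1, -3.9]
ft_force: [-0.2, 0.7, 0.7]
opening: 0.0917
gripper_force: 0.0
```

Run:
```python
from h import *
print(now());tube('scene');tube('top',save='pics/t5.png')
```

```text
[ 0.44447814 -0.27359351  0.28408056 -3.85624594]
tube_left_end [([-0.0115, 0.131], 0.015, 0.96)]
tube_right_end [([-0.0122, -0.1312], 0.015, 0.58)]
mask 0.66 615 [[-0.002, 0.1248], [-0.0024, -0.1252], [-0.0294, -0.1146], [-0.0261, 0.1318]]
centre [-0.0145  0.012 ] theta 0.17 L [-0.0141  0.142 ] R [-0.0149 -0.118 ] len 0.24427875762556164
tube_left_end [([-0.0097, 0.1293], 0.013, 0.85)]
tube_right_end [([-0.0157, -0.1247], 0.017, 0.96)]
mask 0.68 1280 [[-0.029, 0.1232], [-0.0016, 0.1237], [-0.0017, -0.1251], [-0.0291, -0.1248]]
centre [-0.0154 -0.0006] theta -0.02 L [-0.0155  0.1294] R [-0.0154 -0.1306] len 0.2486391991205843
```

View pics/t5.png

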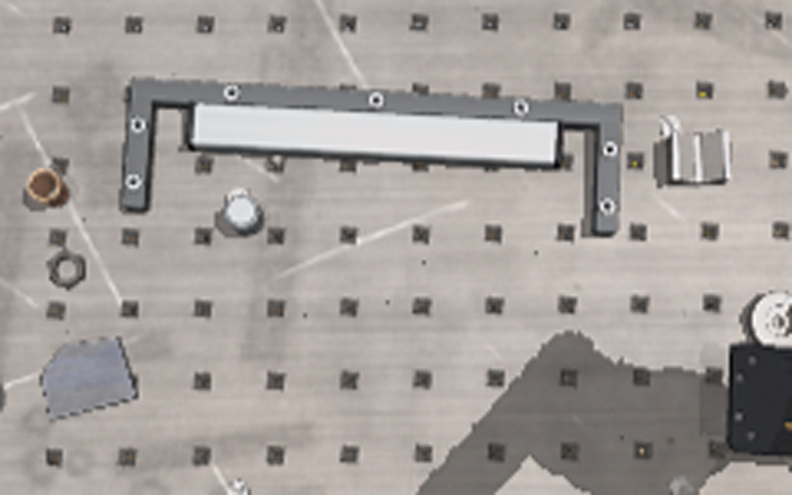

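The tube lies flush on the fence from (190,125) to (560,145) in the crop. The bystanders are unmoved and the gripper is clear.

```bash
python3 -c "
from workcell import robot
print(robot.job_done())"
```

```text
the job is handed in; nothing more can be done
None
```

The tube now lies flat against the back fence along its whole length (measured angle to the fence about 0°), behind the pin; the nearby parts look unmoved, and I handed the job in at about 18.6 s on the robot's clock, with no verdict returned.

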